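# Lock the filter box lid with the slot key

### The arm

A 6-joint arm with a two-finger parallel gripper is mounted at the origin on a cart in front of the work surface, level with it; the furniture and walls round the work are solid. World frame = base frame: x ahead of the robot, y to its left, z up, the work surface at z = 0. Lengths are in m, angles in rad, forces in N, time in s.
With the tool pointing down it reaches from about 0.375 to 0.9 m from the base axis. Payload 3.1 kg.
Tool frame: the origin (TCP) lies midway between the tips of the shut fingers; the grasp point (between the pads) lies grip_point_offset behind it (grip_point_offset is the distance from the TCP to the grasp point, in m); y points along the fingers, z is the direction in which the jaws open and shut, and the axes are right-handed (so a half turn about y gives the same grasp; the last joint's range is limited). The gripper opens to 87 mm and grips with 3 to 60 N. Pads are 19 mm wide; open, the fingers measure 117 mm over their backs; the gripper's body (75 mm by 190 mm) begins 51 mm behind the grasp point.
Start: joints at [-1.294, 0.527, 1.433, -0, 1.181, -0.178], TCP at [0.275, -0.561, 0.223] pointing down, gripper open.
Joint ranges: [-3.08, 3.08], [-0.75, 2.2], [0.22, 2.44], [-1.43, 4.57], [0, 2.65], [-2.85, 2.85]. Speed limits (rad/s): [2.79, 2.79, 3.14, 3.14, 3.14, 3.14].

### API

Orientations are given as a unit quaternion [x, y, z, w].
In Python, from rig import * gives the robot as it stands.
- The arm moves only by the tool jog_arm, never from a script. Its argument "increments" is a list that holds one entry, the list of rows, each a list of 7 numbers: the turn, a rotation vector about the world's x, y, z in degrees, then the shift along the world's x, y, z in m, then the closure, from -1 (fully open) to 1 (shut), so that 0 is half open. In form: [[[rx, ry, rz, x, y, z, jaw], ...]]. A call has 1 to 8 rows; each row is the pose to reach, as a shift and turn from the pose measured when the call began; what a row does not reach only later rows make up. A row lasts 1/10 s, in which the tool goes at most 50 mm and 8.59 degrees, less where a joint would pass 70% of its speed; a pose out of reach is approached as far as the arm can. A call with a gripper value outside its range is refused whole. The fingers move at their own pace and stop on an object; "squeeze" is the grip in N (left out, the last holds). Time passes only in rows, so rows that repeat a pose let the fingers close. It gives the time, the measured TCP pose, the force and the opening at its end, in the units of the state.
- get_obs(): the state, without advancing time (a new reading comes with each control period).
- camera(name): name is "side" or "top" or "wrist"; returns the picture (420x560x3 uint8, red, green, blue); there is no depth.
- camera_info(name): a dict with "K" (3x3 intrinsics, pixels), "R" (3x3) and "t" (3): a world point X has camera coordinates R X + t. Camera axes: x right, y down, z forward; pixel columns grow to the right and rows downward; lengths in m; the calibration is good to about 2 mm. A picture is of the moment at which its call begins: read the wrist's pose just before it. camera_info takes no time and is no camera call; for the wrist camera it gives the pose at the moment of the call.
- hand_in(): hands the job in, once; it reports no verdict.
The state is a dict: "time": time; "q": joint angles; "joint_velocities": joint speeds; "joint_torque": joint torques, N m; "position": TCP position; "tool_rot": TCP orientation; "ft_force": force on the tool from outside, world axes, zero at the start; "moment": the same for the moment, N m; "grip_width": finger opening in m.
Only numpy, scipy, OpenCV 4.12 (cv2) and the standard library are available. Lean on these libraries where they do the work, as an engineer would, in place of code of your own. Each camera call takes 0.05 s, during which the arm holds its last target.

### The job

The lid of the low filter box on the worktop is held by two slotted cam locks; one is shut, the other still open. Take the flat-bladed key from its wooden stand, put its blade into the slot of the open lock and turn that lock clockwise (seen from above) a quarter turn until it is fully home. Let go and leave the key standing upright in that lock; do not turn the other lock.

Things in the scene. Friction and masses are not known exactly. Their poses are not given: they have to be found in the camera images.
- key_grip (a point): Middle of the key's black flat grip: 36 mm wide (x), 12 thick (y: close along it), 50 high. Key upright (z up) in a fixed wooden block 80x64x24 mm. Below the grip a steel collar 54 mm across, 5 thick, resting on the block; below that a blade 40 mm wide along x, 6 thick, 14 high. Site is 33 mm above the collar's underside, 47 above the blade's edge. A half turn about z is the same. 120 g.
- open_lock_slot (a point): On the turning axis of the lock still open, at its upper face, 68 mm above the worktop: steel disc 68 mm across, one straight slot right across it, 13 mm wide, 16 deep, mouth bevelled to 21. x lies along the slot and turns with it, z up. Key fully in: collar flat on this face, key stands by itself. The blade has about 10 degrees of play either way, so turn the key that much farther.
- open_lock (a joint): Turn of that lock, rad, clockwise from above: 0 = slot across the box (roughly away from the robot), 1.57 = home at a hard stop, slot along the box's long side. Starts at 0 to 0.25. Light friction (0.12 N m), no spring, stays where left. Fixed grey box with aluminium lid, 170x290x42 mm, long side roughly left-right; two locks 160 mm apart along it, either may be the open one.
- shut_lock (a joint): Turn of the other lock on the same lid, of the same kind: already shut (1.5 to 1.57, slot along the box's long side); it must stay so.
Not all that is in view belongs to the job. Leave any blue or pink look-alike of the part that bears key_grip alone.

How it is judged:
By the outcome, as a careful person would: the job done as asked, in the order asked, and still so for the second after the job is handed in, with the robot touching nothing.
It also fails if it takes over 42 s, if anything falls off the work surface, if the arm or the gripper's body presses on something with over 40 N, if the wrist force passes 120 N, or if a joint passes its speed limit or range.

## Working session

There is one attempt and no reset: what is moved stays moved. The work goes in short steps, Python scripts to look and compute and a tool call to move; the robot and the scene stay as the last step left them, time stands still between calls to the robot, and variables do not carry over. Pictures are saved under pics/ and viewed, and the job is handed in when it is done.

Besides the shell and the picture viewer there is one more tool, called as a command line: name --argument value ..., lists and objects as JSON in quotes. jog_arm: Moves the arm, as the interface text tells. Its arguments: {"type":"object","properties":{"increments":{"type":"array","items":{"type":"array","items":{"type":"array","items":{"type":"number"}}}},"squeeze":{"type":"number"}},"required":["increments"]}

```bash
mkdir -p pics; ls; python3 - <<'E'
from rig import *
import cv2
o=get_obs();print(o)
for n in ("top","side","wrist"):
    im=camera(n);cv2.imwrite(f"pics/{n}0.png",im[:,:,::-1])
    i=camera_info(n);print(n,i)
E
```

```text
pics
{'time': 0.0, 'q': array([-1.29452122e+00,  5.28490589e-01,  1.43391685e+00,  1.36612212e-05,
        1.18143259e+00, -1.78490989e-01]), 'joint_velocities': array([ 0.00103581,  0.00016337,  0.0003678 , -0.00130155, -0.00169716,
       -0.00160096]), 'joint_torque': array([-7.70662245e-04, -4.40053654e+01, -1.76591706e+01,  6.31835335e-02,
        5.81997342e-02, -1.62989122e-04]), 'position': array([ 0.27435887, -0.56072376,  0.22155204]), 'tool_rot': array([-0.15943465,  0.68969943, -0.68811176,  0.15936591]), 'ft_force': array([ 0.24519102, -0.45449093, -0.74857385]), 'moment': array([ 0.01714424, -0.01046702,  0.06288203]), 'grip_width': 0.08722490180026375}
top {'K': array([[535.84892887,   0.        , 279.45692784],
       [  0.        , 535.84892887, 207.0832999 ],
       [  0.        ,   0.        ,   1.        ]]), 'R': array([[-0.0206555 , -0.99978481, -0.00191938],
       [-0.99944166,  0.02069876, -0.02622823],
       [ 0.02626231,  0.00137655, -0.99965414]]), 't': array([0.07325936, 0.48760914, 1.09424264])}
side {'K': array([[445.27575496,   0.        , 286.94422666],
       [  0.        , 445.27575496, 220.17326074],
       [  0.        ,   0.        ,   1.        ]]), 'R': array([[ 0.99652524, -0.08225675, -0.01308739],
       [-0.0508084 , -0.47582994, -0.87806855],
       [ 0.0659997 ,  0.87568242, -0.47835587]]), 't': array([-0.47514093,  0.125668  ,  0.84827427])}
wrist {'K': array([[313.5722933 ,   0.        , 277.3800807 ],
       [  0.        , 313.5722933 , 211.03413093],
       [  0.        ,   0.        ,   1.        ]]), 'R': array([[ 0.43875939, -0.89860343, -0.00143747],
       [-0.86782492, -0.42414523,  0.25880637],
       [-0.23317399, -0.11230625, -0.96592815]]), 't': array([-0.62415879, -0.03165604,  0.39041886])}
```

View pics/top0.png

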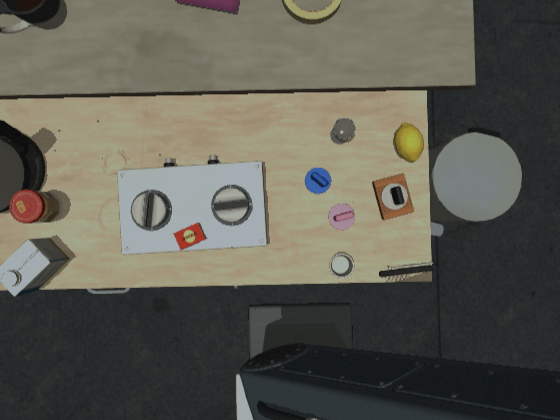

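View pics/side0.png

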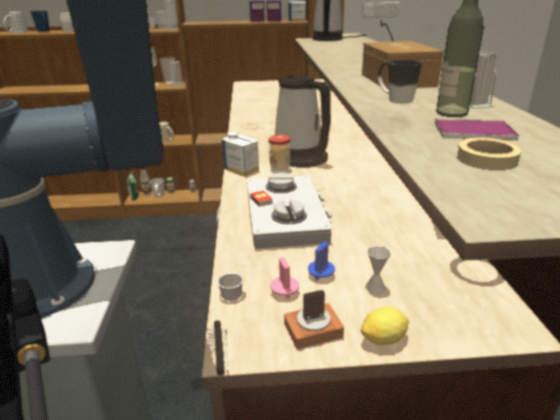

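View pics/wrist0.png

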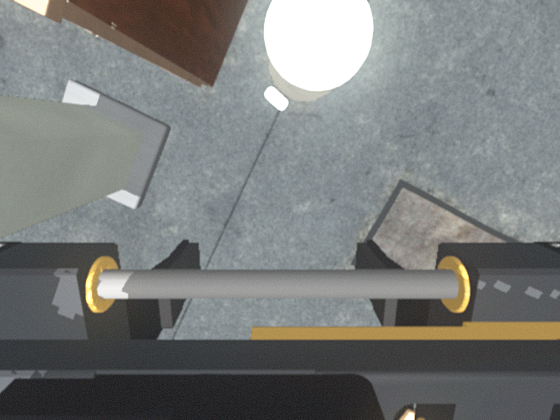

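The key could be confused with three things: the black key in the wooden block at top (396,195) / side (313,305), the blue look-alike at (318,180) and the pink one at (341,216). I choose the black one. The left lock (151,210) has its slot pointing away from the robot, so it is the open one. The right lock (231,205) is shut.

```bash
cat > h.py <<'E'
import numpy as np, cv2
def ray(info,u,v):
    K,R,t=info["K"],np.array(info["R"]),np.array(info["t"])
    d=R.T@np.linalg.inv(K)@np.array([u,v,1.]); c=-R.T@t
    return c,d
def onz(info,u,v,z):
    c,d=ray(info,u,v); return c+d*(z-c[2])/d[2]
def proj(info,X):
    p=info["K"]@(np.array(info["R"])@np.array(X)+np.array(info["t"])); return p[:2]/p[2]
def two(i1,p1,i2,p2):
    c1,d1=ray(i1,*p1);c2,d2=ray(i2,*p2)
    s=np.linalg.lstsq(np.c_[d1,-d2],c2-c1,rcond=None)[0]
    a=c1+s[0]*d1;b=c2+s[1]*d2
    return (a+b)/2,np.linalg.norm(a-b)
E
python3 - <<'E'
import cv2
t=cv2.imread("pics/top0.png");s=cv2.imread("pics/side0.png")
a=cv2.resize(t[165:230,360:430],None,fx=6,fy=6,interpolation=cv2.INTER_CUBIC)
b=cv2.resize(s[270:350,270:350],None,fx=4.5,fy=4.5,interpolation=cv2.INTER_CUBIC)
h=390
cv2.imwrite("pics/crop_key.png",cv2.hconcat([a[:360],b[:360]]))
cv2.imwrite("pics/crop_box.png",cv2.resize(t[150:265,105:280],None,fx=4.5,fy=4.5,interpolation=cv2.INTER_CUBIC))
E
```

```text
(no output)
```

View pics/crop_key.png

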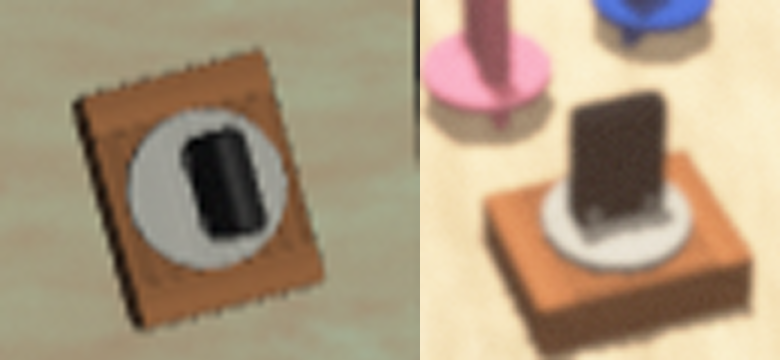

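View pics/crop_box.png

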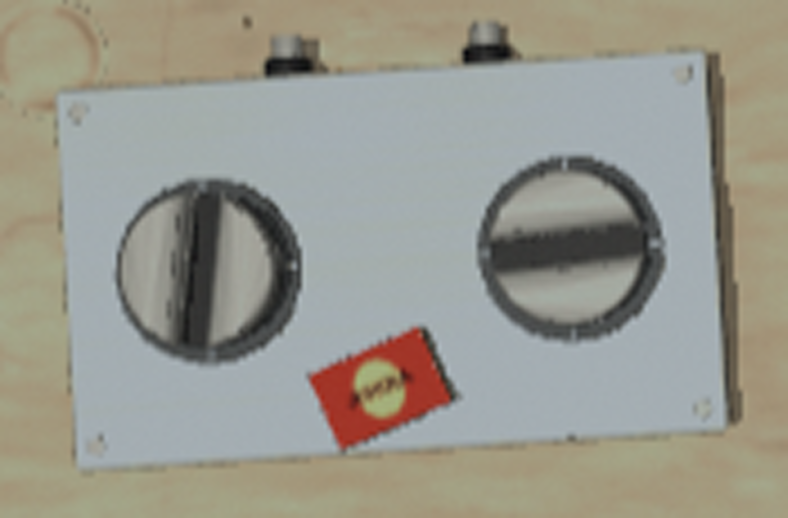

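The crops show a black grip on a steel collar in the wooden block, with its long direction along the block's long side. In the box crop the left lock's slot is nearly vertical, so it is open, and the right lock's slot is horizontal, so it is shut. Next I measure.

```bash
python3 - <<'E'
import cv2, numpy as np
from rig import *
from h import *
T=camera_info("top");S=camera_info("side")
t=cv2.imread("pics/top0.png");s=cv2.imread("pics/side0.png")
hsv=cv2.cvtColor(t,cv2.COLOR_BGR2HSV)
# wood block, top
r=np.zeros(t.shape[:2],np.uint8); r[165:230,365:425]=1
m=((hsv[...,0]<15)&(hsv[...,1]>120)&(hsv[...,2]>90)&(r>0)).astype(np.uint8)
cs=max(cv2.findContours(m,0,2)[0],key=cv2.contourArea)
q=np.array([onz(T,*p[0],0.024)[:2] for p in cs],np.float32)
print("block",cv2.minAreaRect(q))
# collar: low sat bright inside hull
hm=cv2.fillPoly(np.zeros_like(m),[cv2.convexHull(cs)],1)
gm=((hsv[...,1]<60)&(hsv[...,2]>100)&(hm>0)).astype(np.uint8)
bl=((hsv[...,2]<70)&(hm>0)).astype(np.uint8)
c=max(cv2.findContours(gm|bl,0,2)[0],key=cv2.contourArea)
e=cv2.minEnclosingCircle(cv2.convexHull(c));print("collar px",e, onz(T,*e[0],0.029), "diam",2*e[1]/535.8*1.06)
c=max(cv2.findContours(bl,0,2)[0],key=cv2.contourArea)
q=np.array([onz(T,*p[0],0.079)[:2] for p in c],np.float32);print("grip",cv2.minAreaRect(q))
# locks
g=cv2.cvtColor(t,cv2.COLOR_BGR2GRAY)
for nm,(cx,cy) in dict(L=(149,209.6),R=(230,205)).items():
    yy,xx=np.mgrid[:420,:560]; d=np.hypot(xx-cx,yy-cy)
    dark=((g<75)&(d<16)).astype(np.uint8)
    c=max(cv2.findContours(dark,0,2)[0],key=cv2.contourArea)
    P=np.argwhere(dark)[:,::-1]
    W=np.array([onz(T,*p,0.06)[:2] for p in P]);mu=W.mean(0);v=np.linalg.svd(W-mu,full_matrices=False)[2][0]
    print(nm,"guess centre",onz(T,cx,cy,.068),"slot mean",mu,len(P),"dir deg from x",np.degrees(np.arctan2(v[1],v[0])))
# box outline
m=((hsv[...,1]<45)&(g>120)).astype(np.uint8);m[:, :115]=0;m[:,270:]=0;m[:155]=0;m[258:]=0
c=max(cv2.findContours(cv2.morphologyEx(m,cv2.MORPH_CLOSE,np.ones((5,5))),0,2)[0],key=cv2.contourArea)
q=np.array([onz(T,*p[0],0.042)[:2] for p in c],np.float32);print("lid",cv2.minAreaRect(q),cv2.boxPoints(cv2.minAreaRect(q)))
E
```

```text
block ((0.5058093070983887, -0.16769450902938843), (0.07977215945720673, 0.06255532801151276), 13.887490272521973)
collar px ((393.8333435058594, 195.8333282470703), 13.343856811523438) [ 0.50630401 -0.16745638  0.029     ] diam 0.052797641732791514
grip ((0.505220890045166, -0.16252630949020386), (0.03397611528635025, 0.019885268062353134), 13.759337425231934)
L guess centre [0.48776066 0.31619968 0.068     ] slot mean [0.48776455 0.31891672] 210 dir deg from x 173.34507732226152
R guess centre [0.49343151 0.15890786 0.068     ] slot mean [0.49429996 0.15960881] 214 dir deg from x 96.26008230718466
lid ((0.4989979863166809, 0.24321171641349792), (0.1875612437725067, 0.29735562205314636), 2.3607335090637207) [[0.39917278 0.3879004 ]
 [0.41142115 0.09079718]
 [0.5988232  0.09852302]
 [0.5865748  0.39562625]]
```

```bash
python3 - <<'E'
import rig
print([n for n in dir(rig) if n[0]!='_']); print(getattr(rig,'grip_point_offset',None))
from rig import *
from scipy.spatial.transform import Rotation as R
o=get_obs();M=R.from_quat(o["tool_rot"]).as_matrix();print(M.round(3))
z=M[:,2];print("tool z yaw",np.degrees(np.arctan2(z[1],z[0])) if 'np' in globals() else z)
import numpy as np
print(np.degrees(np.arctan2(z[1],z[0])))
E
```

```text
['Unreachable', 'camera', 'camera_info', 'get_obs', 'grip_point_offset', 'hand_in']
0.0187
[[-0.898 -0.     0.439]
 [-0.439  0.002 -0.898]
 [-0.    -1.    -0.002]]
tool z yaw [ 0.43924214 -0.89836721 -0.00164131]
-63.94442551948592
```

jog_arm --increments '[[[0,0,8,0.013,0.022,0,-1],[0,0,16,0.026,0.044,0,-1],[0,0,24,0.04,0.066,0,-1],[0,0,32,0.053,0.088,0,-1],[0,0,40,0.066,0.11,0,-1],[0,0,48,0.08,0.132,0,-1],[0,0,56,0.093,0.154,0,-1],[0,0,64,0.106,0.176,0,-1]]]' --squeeze 30

```text
time: 0.95
position: [0.3808, -0.3838, 0.2215]
tool_rot: [0.502, -0.499, 0.498, -0.501]
ft_force: [1.1, -0.8, 1.2]
grip_width: 0.087
```

jog_arm --increments '[[[0,0,8,0.016,0.027,0,-1],[0,0,16,0.032,0.054,0,-1],[0,0,24,0.048,0.081,0,-1],[0,0,32,0.064,0.108,0,-1],[0,0,40,0.08,0.135,0,-1],[0,0,48,0.096,0.162,0,-1],[0,0,56,0.112,0.189,0,-1],[0,0,64,0.12,0.2,0,-1]]]'

```text
time: 1.75
position: [0.5013, -0.1812, 0.2213]
tool_rot: [0.69, -0.155, 0.153, -0.69]
ft_force: [0.2, -0.7, -0.4]
grip_width: 0.0871
```

```bash
cat >> h.py <<'E'
from scipy.spatial.transform import Rotation as Ro
def st(o):
    M=Ro.from_quat(o["tool_rot"]).as_matrix();z=M[:,2];y=M[:,1]
    print("t",round(o["time"],2),"p",o["position"].round(4),"yaw",np.degrees(np.arctan2(z[1],z[0])).round(2),"down",y.round(4),"F",np.array(o["ft_force"]).round(2),"Mz",np.array(o["moment"]).round(3),"w",round(o["grip_width"],4),"q",np.degrees(o["q"]).round(1))
E
python3 -c "
from rig import *
from h import *
st(get_obs())"
```

```text
t 1.75 p [ 0.5013 -0.1812  0.2213] yaw 64.84 down [-2.e-03 -1.e-04 -1.e+00] F [ 0.15 -0.71 -0.37] Mz [ 0.056 -0.167  0.028] w 0.0871 q [-31.8  23.3  95.3  -0.1  61.5 -96.7]
```

jog_arm --increments '[[[0,0,8,0.003,0.008,0,-1],[0,0,16,0.005,0.0137,-0.01,-1],[0,0,24,0.005,0.0137,-0.02,-1],[0,0,32,0.005,0.0137,-0.03,-1],[0,0,39,0.005,0.0137,-0.035,-1],[0,0,39,0.005,0.0137,-0.035,-1]]]'

```text
time: 2.35
position: [0.5056, -0.167, 0.1853]
tool_rot: [-0.702, -0.084, 0.086, 0.702]
ft_force: [0.8, 0.1, 0.1]
grip_width: 0.0873
```

```bash
python3 -c "
from rig import *
from h import *
st(get_obs());w=camera_info('wrist')
im=camera('wrist');cv2.imwrite('pics/wrist1.png',im[:,:,::-1])
for z in (.024,.029,.079): print(proj(w,[.506,-.1676,z]))
im=camera('top');cv2.imwrite('pics/top1.png',im[:,:,::-1])
"
```

```text
t 2.35 p [ 0.5056 -0.167   0.1853] yaw 103.83 down [-3.7e-03 -1.0e-04 -1.0e+00] F [0.76 0.11 0.13] Mz [ 0.109 -0.116  0.018] w 0.0873 q [-3.02e+01  2.61e+01  9.75e+01 -1.00e-01  5.66e+01 -1.34e+02]
[276.9248839  197.46612632]
[276.92088457 198.49543475]
[276.87325506 210.75384345]
```

View pics/wrist1.png

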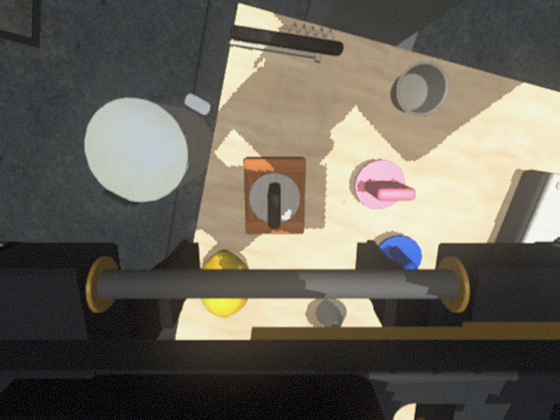

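The wrist picture shows the key centred in its block, with the collar at about (275,196) against a predicted (277,198). The pink decoy at (381,185) and the blue one at (400,250) are clear of the fingers. I refine with a collar/block fit.

```bash
python3 - <<'E'
from rig import *
from h import *
w=camera_info("wrist")
t=cv2.imread("pics/wrist1.png");hsv=cv2.cvtColor(t,cv2.COLOR_BGR2HSV)
r=np.zeros(t.shape[:2],np.uint8); r[150:240,235:312]=1
m=((hsv[...,0]<18)&(hsv[...,1]>110)&(r>0)).astype(np.uint8)
c=max(cv2.findContours(m,0,2)[0],key=cv2.contourArea)
q=np.array([onz(w,*p[0],0.024)[:2] for p in c],np.float32);print("block",cv2.minAreaRect(q))
hm=cv2.fillPoly(np.zeros_like(m),[cv2.convexHull(c)],1)
gm=((hsv[...,1]<90)&(hm>0)).astype(np.uint8)
c=max(cv2.findContours(gm,0,2)[0],key=cv2.contourArea)
e=cv2.minEnclosingCircle(c);print(e,onz(w,*e[0],.029))
bl=((hsv[...,2]<60)&(hm>0)).astype(np.uint8)
c=max(cv2.findContours(bl,0,2)[0],key=cv2.contourArea);x=cv2.boundingRect(c);print(x)
im=cv2.resize(t[140:250,225:325],None,fx=5,fy=5,interpolation=cv2.INTER_CUBIC);cv2.imwrite("pics/w1c.png",im)
E
```

```text
block ((0.5065261721611023, -0.17124086618423462), (0.08226767927408218, 0.06256119906902313), 13.555375099182129)
((274.5, 200.0), 28.04024887084961) [ 0.50930064 -0.17022278  0.029     ]
(269, 184, 11, 14)
```

View pics/w1c.png

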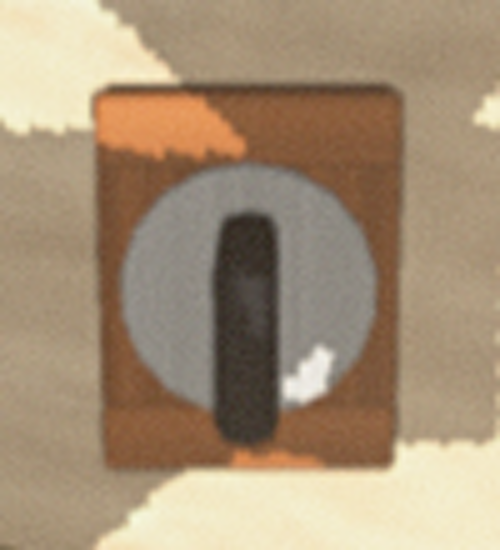

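jog_arm --increments '[[[0,0,0,0.0006,-0.0025,-0.04,-1],[0,0,0,0.0006,-0.0025,-0.08,-1],[0,0,0,0.0006,-0.0025,-0.11,-1],[0,0,0,0.0006,-0.0025,-0.13,-1],[0,0,0,0.0006,-0.0025,-0.14,-1],[0,0,0,0.0006,-0.0025,-0.147,-1],[0,0,0,0.0006,-0.0025,-0.147,-1]]]'

```text
time: 3.15
position: [0.5071, -0.1701, 0.0392]
tool_rot: [0.702, 0.083, -0.085, -0.702]
ft_force: [1.4, -0.3, 0.1]
grip_width: 0.0867
```

```bash
python3 -c "
from rig import *
from h import *
st(get_obs())
im=camera('wrist');cv2.imwrite('pics/wrist2.png',im[:,:,::-1])
"
```

```text
t 3.15 p [ 0.5071 -0.1701  0.0392] yaw 103.65 down [-0.0017 -0.0012 -1.    ] F [ 1.44 -0.29  0.11] Mz [ 0.161 -0.138  0.023] w 0.0867 q [ -30.5   39.9  102.8   -0.2   37.3 -134. ]
```

View pics/wrist2.png

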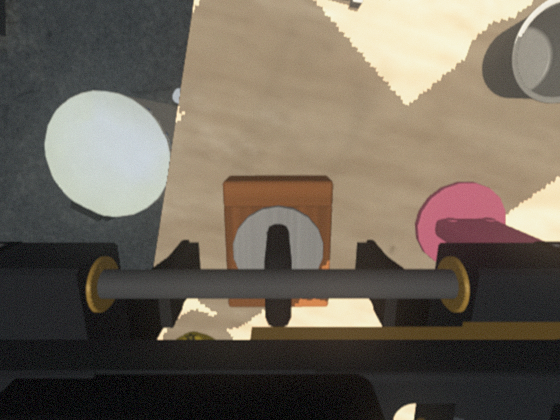

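The grip at column 278 is midway between the fingers (200 and 357), so I close.

jog_arm --increments '[[[0,0,0,0,0,0,0.4],[0,0,0,0,0,0,0.7],[0,0,0,0,0,0,1],[0,0,0,0,0,0,1],[0,0,0,0,0,0,1],[0,0,0,0,0,0,1],[0,0,0,0,0,0,1],[0,0,0,0,0,0,1]]]' --squeeze 40

```text
time: 4.0
position: [0.5073, -0.1702, 0.0397]
tool_rot: [0.703, 0.084, -0.085, -0.702]
ft_force: [-0.4, -0.0, 0.2]
grip_width: 0.0311
```

```bash
python3 -c "
from rig import *
from h import *
st(get_obs())
"
```

```text
t 4.0 p [ 0.5073 -0.1702  0.0397] yaw 103.66 down [-9.0e-04 -1.7e-03 -1.0e+00] F [-0.39 -0.04  0.25] Mz [ 0.125 -0.086  0.024] w 0.0311 q [ -30.5   39.8  102.8   -0.2   37.4 -134. ]
```

jog_arm --increments '[[[0,0,0,0,0,0,1],[0,0,0,0,0,0,1],[0,0,0,0,0,0,1],[0,0,0,0,0,0,1],[0,0,0,0,0,0,1]]]'

```text
time: 4.5
position: [0.5073, -0.1701, 0.0397]
tool_rot: [0.703, 0.084, -0.084, -0.702]
ft_force: [-0.3, 0.2, 0.2]
grip_width: 0.0115
```

```bash
python3 -c "
from rig import *
from h import *
st(get_obs())
"
```

```text
t 4.5 p [ 0.5073 -0.1701  0.0397] yaw 103.66 down [-0.001  -0.0015 -1.    ] F [-0.31  0.22  0.19] Mz [ 0.166 -0.118 -0.017] w 0.0115 q [ -30.5   39.8  102.8   -0.2   37.4 -134. ]
```

jog_arm --increments '[[[0,0,0,0,0,0.01,1],[0,0,0,0,0,0.025,1],[0,0,0,0,0,0.05,1],[0,0,0,0,0,0.08,1],[0,0,0,0,0,0.11,1],[0,0,0,0,0,0.13,1],[0,0,0,0,0,0.13,1]]]'

```text
time: 5.2
position: [0.5092, -0.1712, 0.1731]
tool_rot: [0.704, 0.086, -0.083, -0.7]
ft_force: [-0.5, -0.5, -1.2]
grip_width: 0.0115
```

```bash
python3 -c "
from rig import *
from h import *
st(get_obs())
im=camera('side');cv2.imwrite('pics/side2.png',im[:,:,::-1])
im=camera('wrist');cv2.imwrite('pics/wrist3.png',im[:,:,::-1])
"
```

```text
t 5.2 p [ 0.5092 -0.1712  0.1731] yaw 103.67 down [ 0.0054 -0.0054 -1.    ] F [-0.54 -0.52 -1.21] Mz [ 0.092 -0.124  0.006] w 0.0115 q [-3.04e+01  2.72e+01  9.79e+01 -1.00e-01  5.45e+01 -1.34e+02]
```

View pics/side2.png

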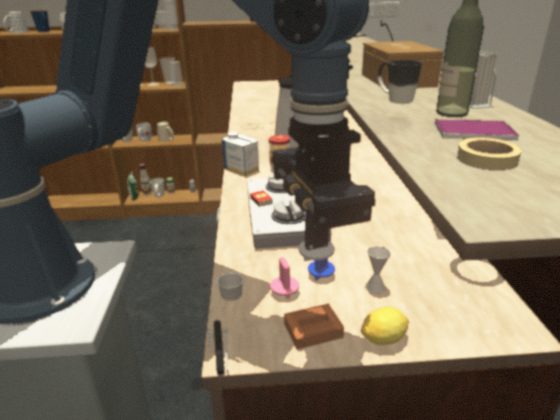

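View pics/wrist3.png

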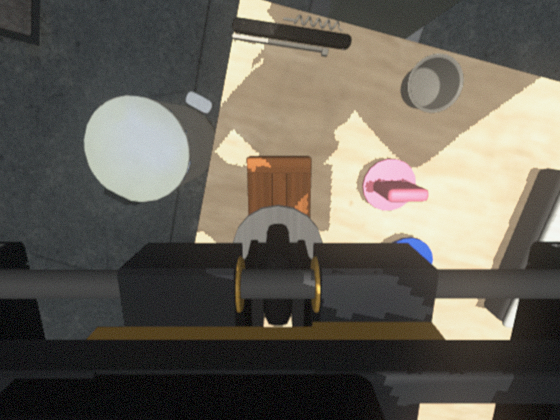

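The key is held upright and the block at side (313,325) is empty. Now I carry it towards the lock.

jog_arm --increments '[[[0,0,-2,0.002,0.03,0.01,1],[0,0,-4,0.004,0.07,0.02,1],[0,0,-6,0.006,0.112,0.02,1],[0,0,-8,0.008,0.155,0.02,1],[0,0,-10,0.01,0.198,0.02,1],[0,0,-12,0.012,0.24,0.02,1],[0,0,-14,0.015,0.282,0.02,1],[0,0,-15,0.018,0.324,0.02,1]]]'

```text
time: 6.1
position: [0.5236, 0.1555, 0.1879]
tool_rot: [0.708, -0.01, 0.007, -0.706]
ft_force: [1.1, -0.2, -0.8]
grip_width: 0.0118
```

jog_arm --increments '[[[0,0,-2,0.002,0.04,0,1],[0,0,-4,0.003,0.08,0,1],[0,0,-5,0.005,0.11,0,1],[0,0,-5,0.005,0.14,0,1],[0,0,-5,0.005,0.155,0,1],[0,0,-5,0.005,0.16,0,1],[0,0,-5,0.005,0.16,0,1]]]'

```text
time: 6.8
position: [0.528, 0.3151, 0.1869]
tool_rot: [0.707, -0.042, 0.037, -0.705]
ft_force: [-0.7, -0.9, -1.2]
grip_width: 0.0118
```

```bash
python3 -c "
from rig import *
from h import *
st(get_obs());w=camera_info('wrist')
im=camera('wrist');cv2.imwrite('pics/wrist4.png',im[:,:,::-1])
np.savez('w4.npz',**w)
print(proj(w,[.4878,.3162,.068]),proj(w,[.4934,.1589,.068]))
"
```

```text
t 6.8 p [0.528  0.3151 0.1869] yaw 83.64 down [-0.0072 -0.0029 -1.    ] F [-0.73 -0.87 -1.18] Mz [ 0.053 -0.093 -0.017] w 0.0118 q [ 20.4  32.   85.3  -0.   63.2 -63.2]
[274.61124549 163.87879158] [104.44359007 189.18098551]
```

View pics/wrist4.png

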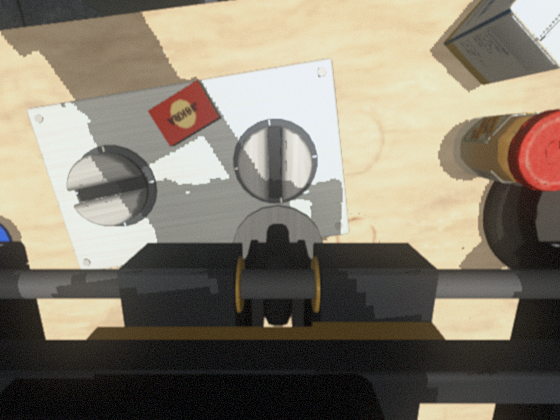

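```bash
python3 -c "
import cv2
t=cv2.imread('pics/wrist4.png')
cv2.imwrite('pics/w4c.png',cv2.resize(t[105:260,215:335],None,fx=3.8,fy=3.8,interpolation=cv2.INTER_CUBIC))"
```

```text
(no output)
```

View pics/w4c.png

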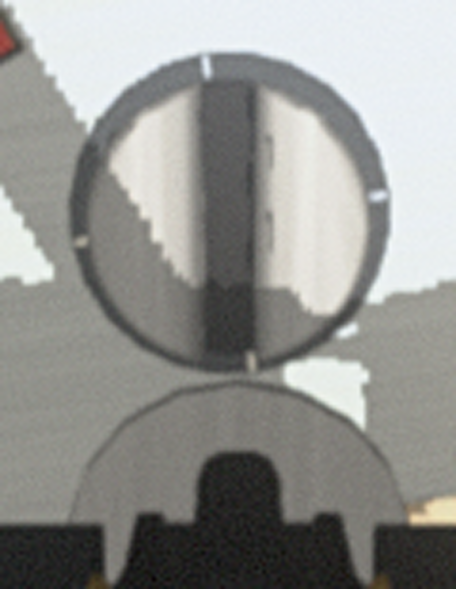

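```bash
python3 - <<'E'
from h import *
from rig import *
w=dict(np.load("w4.npz"))
o=get_obs();M=Ro.from_quat(o["tool_rot"]).as_matrix();p=o["position"]
for d in (-.0157,0,.0157,.0297,.119): print(d,proj(w,p+M[:,1]*d))
for uv in ((275.1,162.5),(275.3,163.5)): print(onz(w,*uv,.068))
# slot direction, from dark edges
t=cv2.imread("pics/wrist4.png");g=cv2.cvtColor(t,cv2.COLOR_BGR2GRAY)
a=[]
for r in range(130,180):
    c=np.where(g[r,262:290]<95)[0]+262
    if len(c): a.append((r,c.min(),c.max()))
a=np.array(a);print(a[::5].tolist())
W=np.array([onz(w,(l+h)/2,r,.06)[:2] for r,l,h in a]);v=np.linalg.svd(W-W.mean(0))[2][0];print(W.mean(0),np.degrees(np.arctan2(v[1],v[0])))
E
```

```text
-0.0157 [277.13933093 271.91159455]
0 [277.15975083 259.36133823]
0.0157 [277.17692008 248.8089595 ]
0.0297 [277.19007774 240.72214033]
0.119 [277.24515864 206.86890484]
[0.48663151 0.31677298 0.068     ]
[0.48753372 0.31685017 0.068     ]
[[130, 279, 281], [135, 268, 281], [140, 269, 281], [145, 269, 281], [150, 269, 281], [155, 270, 281], [160, 269, 281], [165, 269, 281], [170, 269, 281], [175, 269, 281]]
[0.48039192 0.31750399] -7.772111307861285
```

The top and wrist estimates of the lock agree to about 1 mm: (0.4875, 0.3165), with the slot at about -7 degrees. I move above it, then down to just over the face.

jog_arm --increments '[[[0,-0.4,-0.5,-0.02,0.0015,0,1],[0,-0.4,-0.5,-0.04,0.0015,-0.01,1],[0,-0.4,-0.5,-0.04,0.0015,-0.035,1],[0,-0.4,-0.5,-0.04,0.0015,-0.06,1],[0,-0.4,-0.5,-0.04,0.0015,-0.08,1],[0,-0.4,-0.5,-0.04,0.0015,-0.08,1],[0,-0.4,-0.5,-0.04,0.0015,-0.08,1]]]'

```text
time: 7.55
position: [0.4885, 0.3148, 0.1073]
tool_rot: [0.707, -0.043, 0.043, -0.705]
ft_force: [0.4, -0.0, -1.0]
grip_width: 0.0121
```

```bash
python3 -c "
from rig import *
from h import *
st(get_obs())
im=camera('side');cv2.imwrite('pics/side5.png',cv2.resize(im[120:260,220:360,::-1],None,fx=4,fy=4,interpolation=2))
"
```

```text
t 7.55 p [0.4885 0.3148 0.1073] yaw 83.0 down [-5.0e-04 -3.4e-03 -1.0e+00] F [ 0.4  -0.02 -0.95] Mz [ 0.097 -0.11  -0.019] w 0.0121 q [ 21.9  35.8  94.1  -0.2  50.2 -61. ]
```

View pics/side5.png

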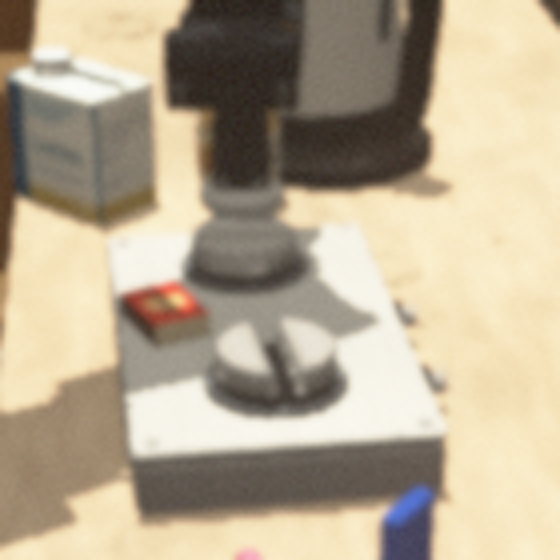

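The key hangs just above the left lock, centred on it. I start the insertion.

jog_arm --increments '[[[0,0,0,-0.0005,0.0015,-0.004,1],[0,0,0,-0.0005,0.0015,-0.008,1],[0,0,0,-0.0005,0.0015,-0.011,1],[0,0,0,-0.0005,0.0015,-0.014,1],[0,0,0,-0.0005,0.0015,-0.017,1],[0,0,0,-0.0005,0.0015,-0.017,1]]]'

```text
time: 8.2
position: [0.4882, 0.3167, 0.0905]
tool_rot: [0.707, -0.043, 0.043, -0.705]
ft_force: [-0.4, 0.4, -0.7]
grip_width: 0.0116
```

```bash
python3 -c "
from rig import *
from h import *
st(get_obs())
"
```

```text
t 8.2 p [0.4882 0.3167 0.0905] yaw 83.02 down [ 2.0e-04 -3.1e-03 -1.0e+00] F [-0.44  0.35 -0.66] Mz [ 0.101 -0.139 -0.011] w 0.0116 q [ 22.1  37.3  94.6  -0.2  48.2 -60.8]
```

jog_arm --increments '[[[0,0,0,0,0,-0.003,1],[0,0,0,0,0,-0.005,1],[0,0,0,0,0,-0.006,1],[0,0,0,0,0,-0.0065,1],[0,0,0,0,0,-0.0065,1]]]'

```text
time: 8.7
position: [0.4882, 0.3167, 0.0839]
tool_rot: [0.707, -0.043, 0.043, -0.705]
ft_force: [0.8, 0.1, -2.2]
grip_width: 0.0116
```

```bash
python3 -c "
from rig import *
from h import *
st(get_obs())
im=camera('side');cv2.imwrite('pics/side6.png',cv2.resize(im[120:260,220:360,::-1],None,fx=4,fy=4,interpolation=2))
"
```

```text
t 8.7 p [0.4882 0.3167 0.0839] yaw 83.03 down [ 3.0e-04 -3.1e-03 -1.0e+00] F [ 0.82  0.07 -2.22] Mz [ 0.081 -0.185  0.046] w 0.0116 q [ 22.1  37.8  94.8  -0.2  47.4 -60.8]
```

View pics/side6.png

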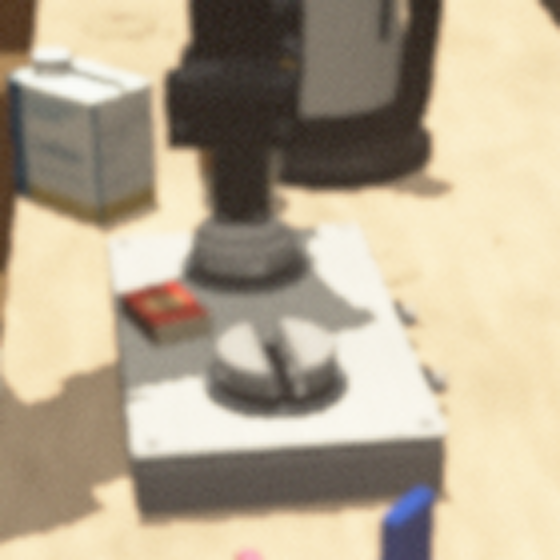

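The key is seated with almost no force. Now I turn it clockwise.

jog_arm --increments '[[[0,0,-5,-0.0005,0,-0.0005,1],[0,0,-11,-0.0005,0,-0.0008,1],[0,0,-17,-0.0005,0,-0.0008,1],[0,0,-23,-0.0005,0,-0.0008,1],[0,0,-29,-0.0005,0,-0.0008,1],[0,0,-35,-0.0005,0,-0.0008,1],[0,0,-40,-0.0005,0,-0.0008,1],[0,0,-40,-0.0005,0,-0.0008,1]]]'

```text
time: 9.55
position: [0.4879, 0.3174, 0.0837]
tool_rot: [0.649, -0.282, 0.282, -0.648]
ft_force: [-1.7, 1.7, 1.4]
grip_width: 0.0114
```

```bash
python3 -c "
from rig import *
from h import *
st(get_obs())
im=camera('side');cv2.imwrite('pics/side7.png',cv2.resize(im[120:260,220:360,::-1],None,fx=4,fy=4,interpolation=2))
"
```

```text
t 9.55 p [0.4879 0.3174 0.0837] yaw 43.03 down [-0.001  -0.0015 -1.    ] F [-1.74  1.66  1.36] Mz [0.413 0.104 0.014] w 0.0114 q [ 22.1  37.9  94.8  -0.1  47.5 -20.9]
```

View pics/side7.png

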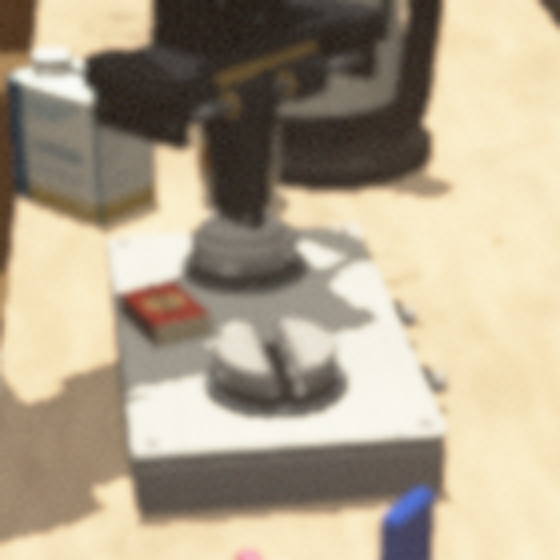

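jog_arm --increments '[[[0,0,-6,0,-0.0005,0,1],[0,0,-12,0,-0.0005,0,1],[0,0,-18,0,-0.0005,0,1],[0,0,-24,0,-0.0005,0,1],[0,0,-30,0,-0.0005,0,1],[0,0,-36,0,-0.0005,0,1],[0,0,-40,0,-0.0005,0,1]]]'

```text
time: 10.3
position: [0.4886, 0.3177, 0.0838]
tool_rot: [-0.513, 0.487, -0.486, 0.513]
ft_force: [0.7, 3.9, -2.0]
grip_width: 0.0122
```

```bash
python3 -c "
from rig import *
from h import *
st(get_obs())
"
```

```text
t 10.3 p [0.4886 0.3177 0.0838] yaw 3.03 down [ 1.0e-04  1.2e-03 -1.0e+00] F [ 0.67  3.86 -2.05] Mz [ 0.605 -0.159  0.152] w 0.0122 q [22.  37.9 94.7  0.1 47.4 18.9]
```

jog_arm --increments '[[[0,0,-2,0,0,0,1],[0,0,-4,0,0,0,1],[0,0,-6,0,0,0,1],[0,0,-8,0,0,0,1],[0,0,-8,0,0,0,1]]]'

```text
time: 10.8
position: [0.4888, 0.3178, 0.0837]
tool_rot: [-0.478, 0.521, -0.521, 0.479]
ft_force: [0.3, 1.2, -1.8]
grip_width: 0.0118
```

```bash
python3 -c "
from rig import *
from h import *
st(get_obs())
"
```

```text
t 10.8 p [0.4888 0.3178 0.0837] yaw -4.87 down [ 7.0e-04  1.3e-03 -1.0e+00] F [ 0.26  1.19 -1.81] Mz [ 0.229 -0.064  0.089] w 0.0118 q [22.  37.9 94.7  0.1 47.3 26.8]
```

jog_arm --increments '[[[0,0,-2,0,0,0,1],[0,0,-4,0,0,0,1],[0,0,-4,0,0,0,1]]]'

```text
time: 11.1
position: [0.4889, 0.3179, 0.0837]
tool_rot: [-0.46, 0.537, -0.537, 0.461]
ft_force: [-0.9, 1.8, -0.8]
grip_width: 0.0118
```

```bash
python3 -c "
from rig import *
from h import *
st(get_obs())
"
```

```text
t 11.1 p [0.4889 0.3179 0.0837] yaw -8.76 down [ 0.001   0.0013 -1.    ] F [-0.93  1.84 -0.81] Mz [ 0.221 -0.052  0.108] w 0.0118 q [22.  37.9 94.7  0.1 47.3 30.7]
```

jog_arm --increments '[[[0,0,-1.5,0,0,0,1],[0,0,-3,0,0,0,1],[0,0,-3,0,0,0,1]]]'

```text
time: 11.4
position: [0.4888, 0.3179, 0.0837]
tool_rot: [0.446, -0.548, 0.548, -0.447]
ft_force: [0.1, 1.9, -1.6]
grip_width: 0.0115
```

```bash
python3 -c "
from rig import *
from h import *
st(get_obs())
"
```

```text
t 11.4 p [0.4888 0.3179 0.0837] yaw -11.66 down [ 1.2e-03  8.0e-04 -1.0e+00] F [ 0.1   1.89 -1.57] Mz [0.245 0.067 0.741] w 0.0115 q [22.1 37.9 94.7  0.  47.3 33.7]
```

The moment jumped from 0.1 to 0.74 N m, which is the hard stop. I press slightly more, look, then release.

jog_arm --increments '[[[0,0,-1,0,0,0,1],[0,0,-1.5,0,0,0,1],[0,0,-1.5,0,0,0,1]]]'

```text
time: 11.7
position: [0.4888, 0.3179, 0.0837]
tool_rot: [0.439, -0.554, 0.554, -0.44]
ft_force: [-0.0, 1.7, 0.1]
grip_width: 0.0123
```

```bash
python3 -c "
from rig import *
from h import *
st(get_obs())
im=camera('wrist');cv2.imwrite('pics/wrist8.png',im[:,:,::-1])
"
```

```text
t 11.7 p [0.4888 0.3179 0.0837] yaw -13.1 down [ 1.4e-03  5.0e-04 -1.0e+00] F [-0.    1.73  0.13] Mz [0.318 0.056 0.916] w 0.0123 q [22.1 37.9 94.7 -0.  47.3 35.2]
```

View pics/wrist8.png

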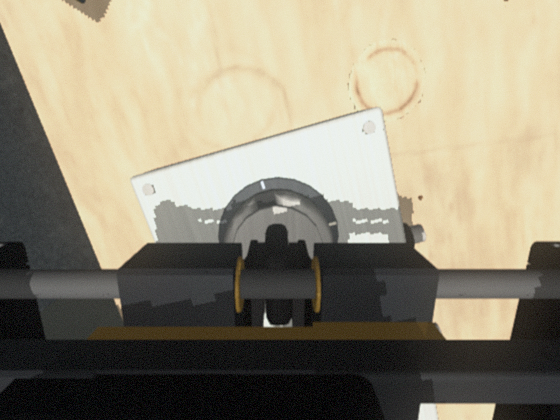

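jog_arm --increments '[[[0,0,2,0,0,0,1],[0,0,3,0,0,0,1],[0,0,3,0,0,0,0.6],[0,0,3,0,0,0,0.3],[0,0,3,0,0,0,0],[0,0,3,0,0,0,-0.2],[0,0,3,0,0,0,-0.2]]]'

```text
time: 12.45
position: [0.4889, 0.3178, 0.0838]
tool_rot: [0.453, -0.542, 0.542, -0.454]
ft_force: [-0.8, -0.1, 0.1]
grip_width: 0.0417
```

```bash
python3 -c "
from rig import *
from h import *
st(get_obs())
im=camera('wrist');cv2.imwrite('pics/wrist9.png',im[:,:,::-1])
"
```

```text
t 12.45 p [0.4889 0.3178 0.0838] yaw -10.14 down [ 1.3e-03  7.0e-04 -1.0e+00] F [-0.8  -0.1   0.06] Mz [ 0.002 -0.052  0.02 ] w 0.0417 q [22.  37.9 94.7  0.  47.3 32.2]
```

View pics/wrist9.png

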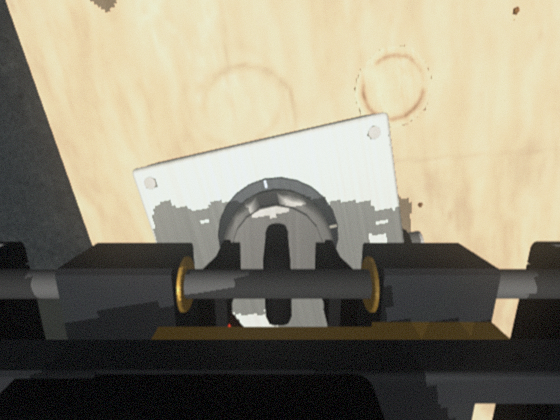

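The key stands free between the open fingers (grip at column 278). I lift straight up.

jog_arm --increments '[[[0,0,0,0,0,0.01,-0.4],[0,0,0,0,0,0.03,-0.4],[0,0,0,0,0,0.06,-0.4],[0,0,0,0,0,0.1,-0.4],[0,0,0,0,0,0.14,-0.4],[0,0,0,0.02,-0.04,0.14,-0.4],[0,0,0,0.02,-0.08,0.14,-0.4],[0,0,0,0.02,-0.12,0.14,-0.4]]]'

```text
time: 13.3
position: [0.5094, 0.1968, 0.2251]
tool_rot: [0.453, -0.541, 0.543, -0.455]
ft_force: [0.3, -0.4, -0.7]
grip_width: 0.061
```

jog_arm --increments '[[[0,0,0,0,-0.045,0,-0.4],[0,0,0,0,-0.09,0,-0.4],[0,0,0,0,-0.135,0,-0.4],[0,0,0,0,-0.18,0,-0.4],[0,0,0,0,-0.2,0,-0.4],[0,0,0,0,-0.2,0,-0.4]]]'

```text
time: 13.9
position: [0.5098, -0.006, 0.2259]
tool_rot: [0.451, -0.542, 0.544, -0.454]
ft_force: [-0.9, -0.2, 0.9]
grip_width: 0.0608
```

```bash
python3 -c "
from rig import *
from h import *
st(get_obs())
a=camera('side')[...,::-1];b=camera('top')[...,::-1]
cv2.imwrite('pics/side10.png',a);cv2.imwrite('pics/top10.png',b)
A=cv2.resize(a[120:260,220:360],(400,400),interpolation=2);B=cv2.resize(b[140:270,100:280],None,fx=400/130,fy=400/130,interpolation=2)[:,:400]
cv2.imwrite('pics/fin.png',cv2.hconcat([A,B]))
"
```

```text
t 13.9 p [ 0.5098 -0.006   0.2259] yaw -10.34 down [ 0.0053 -0.     -1.    ] F [-0.91 -0.24  0.93] Mz [ 0.051 -0.094  0.014] w 0.0608 q [-13.3  21.   98.4   0.1  60.3  -3. ]
```

View pics/fin.png

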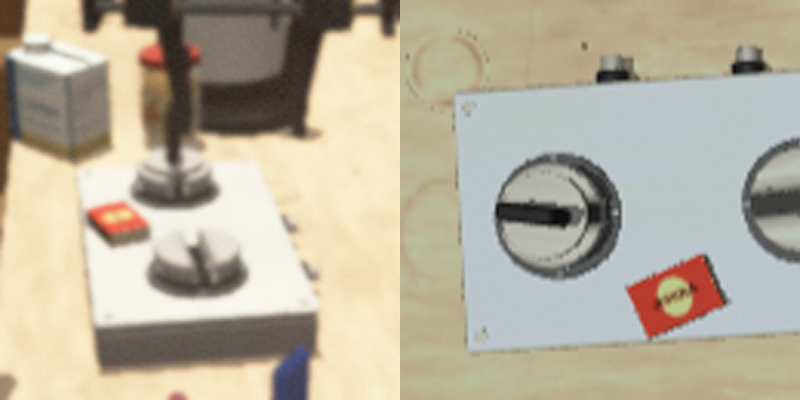

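View pics/top10.png

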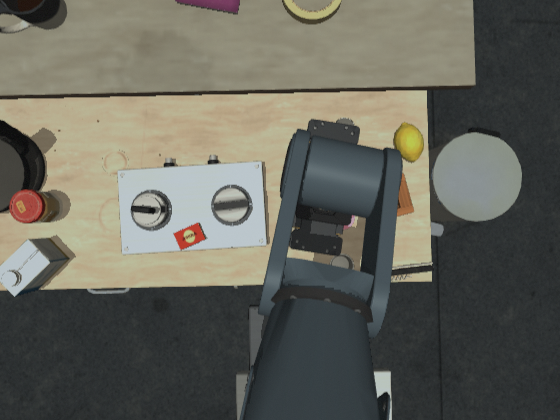

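```bash
python3 - <<'E'
from rig import *
from h import *
t=cv2.imread("pics/top10.png")
im=cv2.resize(t[185:235,125:258],None,fx=6,fy=6,interpolation=cv2.INTER_CUBIC)
T=camera_info("top")
th=np.radians(-87.9);d=np.array([np.cos(th),np.sin(th)]);n=np.array([-d[1],d[0]])
for s in (-1,1):
    for a in (20,36):pass
    for k in (-.0065,.0065):
        for r in np.linspace(.029,.04,5):
            c=np.array([.4878,.3164])+s*r*d+k*n
            u=proj(T,[*c,.068]); cv2.circle(im,tuple(int(round(z)) for z in ((u-[125,185]+.5)*6)),1,(0,0,255),-1)
cv2.imwrite("pics/lk.png",im)
E
```

```text
(no output)
```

View pics/lk.png

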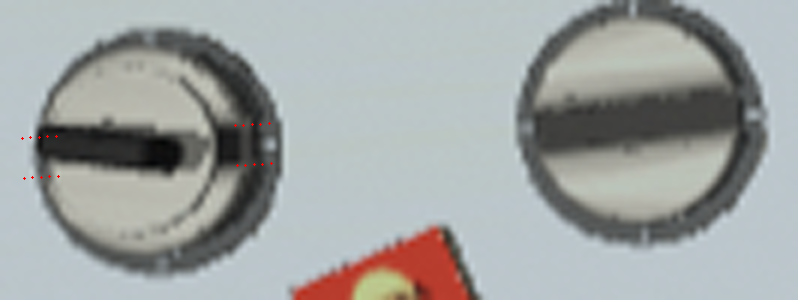

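```bash
python3 -c "
from rig import *
print(hand_in())"
```

```text
the job is handed in; nothing more can be done
None
```

The open lock (the left one, at about x 0.488, y 0.316) is turned home, and the key stands upright in it. The job was handed in at 13.9 s. I took the black key from the wooden block, seated its blade in the slot with almost no force, and turned it clockwise about 96° including the play. I then backed off 3°, let go and moved the arm clear.

**Last checks**
- **Hard stop:** the turning moment rose from about 0.1 to 0.9 N m at the end of the turn.
- **Slot direction:** the visible end of the slot lies along the box's long side, within about 2° as far as the picture can show.
- **Key:** it stands upright with its collar on the lock's face.
- **Other lock:** the shut lock's slot looks unchanged. I judged this by eye and did not measure it again.
- **Surroundings:** the gripper is well away and nothing on the worktop looks disturbed, though the arm hid the two look-alikes in the final top view. No check failed.

The only disagreement was in finding the key: the top and wrist cameras differed by about 2–3 mm. I went with the wrist view, and the key was centred between the fingers before I closed them.

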